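Weigh down two glued veneer patches

ROBOT

A 7-joint arm with a two-finger parallel gripper is mounted at the origin on the work surface. World frame = base frame: x ahead of the robot, y to its left, z up, the work surface at z = 0. Lengths are in mm, angles in rad, forces in N, time in s.
With the tool pointing down it reaches from about 425 to 825 mm from the base axis. Payload 3.6 kg.
Tool frame: the origin (TCP) lies between the finger pads; the fingertips stand 22 mm ahead of it and the grasp point (between the pads) lies 3 mm ahead of it; z points along the fingers, y is the line along which they close (so a half turn about z gives the same grasp; the last joint's range is limited). The gripper opens to 85 mm and grips with 20 to 120 N. Pads are 22 mm wide; open, the fingers measure 114 mm over their backs; the gripper's body (76 mm by 85 mm) begins 54 mm behind the grasp point. The pads swing forward as they close: fully open they stand 13 mm farther back than shut.
Start: joints at [-1.29, 0.615, -0.013, 1.423, 0.008, 1.103, -0.04], TCP at [196.894, 619.433, 253.297] pointing down, gripper open.
Joint ranges: [-3.12, 3.12], [-0.3, 2.06], [-1.34, 1.32], [0.26, 2.42], [-1.36, 4.5], [0.01, 1.98], [-2.84, 2.84]. Speed limits (rad/s): [2.79, 2.79, 3.14, 3.14, 3.14, 3.14, 3.14].

INTERFACE

Orientations are given as a rotation vector (axis times angle).
In Python, from rig import readout, cams, job gives the robot as it stands. The module is installed in compiled form; this text tells all that it offers.
- The arm moves only by the tool play_rows, never from a script. Its argument "motion" is a list of rows, each a list of 6 numbers: the shift along the world's x, y, z normalised to -1 to 1, where 1 is 50 cm, then the turn, a rotation vector about the world's x, y, z normalised to -1 to 1, where 1 is 45 degrees. A call has exactly 10 rows; each row is the pose to reach, as a shift and turn from the pose commanded when the call began; what a row does not reach only later rows make up. A row lasts 1/8 s, in which the tool goes at most 62.5 mm and 10.7 degrees, less where a joint would pass 70% of its speed; a pose out of reach is approached as far as the arm can. A call with a number of a shift or a turn outside -1 to 1 is refused whole. A call with a gripper value outside its range is refused whole. "jaw" is the opening, from -1 (shut) to 1 (fully open), set as the call begins (left out, the last holds). The fingers move at their own pace and stop on an object; "grip_force" is the grip in N (left out, the last holds). Time passes only in rows, so rows that repeat a pose let the fingers close, or fill a call up. It gives the time, the measured TCP pose, the force, the opening and the grip force at its end, in the units of the state.
- readout.sense(): the state, without advancing time (a new reading comes with each control period).
- cams.capture(name): name is "scene" or "top"; returns a dict with "img" (480x640x3 uint8, red, green, blue), "depth" (480x640 float32, mm along the optical axis (not along the pixel's ray), 0 where there is no reading), "vfov" (degrees; the focal length in pixels is half the picture's height over the tangent of half this angle, whatever the lens; pixels are square), "cx", "cy" (the principal point, pixels), "R" (3x3) and "t" (3): a world point X has camera coordinates R X + t. Camera axes: x right, y down, z forward; pixel columns grow to the right and rows downward; lengths in mm; the calibration is good to about 2 mm. A picture is of the moment at which its call begins.
- job.finish_job(): hands the job in; it is judged then, once.
The state is a dict: "t": time; "qpos": joint angles; "dq": joint speeds; "joint_efforts": joint torques, N m; "eef_pos": TCP position; "orientation": TCP orientation; "wrist_force": force on the tool from outside, world axes, zero at the start; "torque": the same for the moment, N m; "gripper_width": opening from 0.0 (shut) to 1.0 (fully open); "finger_force": force on a finger pad.
Only numpy, scipy, OpenCV 4.12 (cv2) and the standard library are available. Lean on these libraries where they do the work, as an engineer would, in place of code of your own. Each camera call takes 0.05 s, during which the arm holds its last target. There are 200 camera calls.

TASK

Two veneer patches have just been glued and must be weighed down while they set. First lay the thin plywood caul flat over the oblong patch on the small drawer front, centred and lengthwise along it, then lay the thicker beech spreader block centred lengthwise on the caul, its wide face down, then stand the big iron weight centred on the block; last, stand the small iron weight centred on the round patch of the round wooden lid. Work in that order, set each thing down without dropping it, and leave the wax tin, the glue bottle and the brush where they are.

Things in the scene. Friction and masses are not known exactly. Their poses are not given: they have to be found in the camera images.
- drawer_front: Small dark wooden drawer front, a flat board fixed to the bench, 110 mm (x) by 180 mm (y) by 20 mm thick, a thin lighter line round its edge, a small dark screw hole near each end. In the middle of its upper face, flush, a pale oblong patch, 70 mm long along y, 30 mm along x. Origin: centre of the underside; z up. Yaw within 0.3 rad of the world axes.
- round_lid: Round dark wooden lid of a turned box, a flat disc fixed to the bench, 130 mm in diameter, 18 mm thick, with a pale round veneer patch of 30 mm diameter flush in the middle of its upper face. Origin: centre of the underside; z up.
- caul: Thin plywood caul: a loose flat rectangular board, 100 mm (x) by 56 mm (y) by 12 mm thick, 35 to 65 g, lying flat on the bench at any yaw. Origin: centre of the underside; z up.
- spreader: Spreader block of pale beech: a loose block 90 mm (x) by 44 mm (y) by 28 mm tall; the lower 18 mm are full length, above it the ends are bevelled so that the flat top is 70 mm long (x) by 44 mm. 55 to 105 g. It lies on its wide face on the bench at any yaw. Origin: centre of the underside; z up.
- big_weight: Big dark iron weight, loose and upright, 0.7 to 0.9 kg: round body 60 mm in diameter and 34 mm tall, then a neck 14 mm in diameter up to 48 mm, then a round knob 26 mm in diameter from 48 to 66 mm (its top). Thin cork sole. Origin: centre of the underside; z up.
- small_weight: Small dark iron weight, loose and upright, 0.31 to 0.43 kg: round body 50 mm in diameter and 24 mm tall, then a neck 14 mm in diameter up to 38 mm, then a round knob 20 mm in diameter from 38 to 54 mm (its top). Thin cork sole. Origin: centre of the underside; z up.
- wax_tin: Bystander: closed flat round wax tin, dark red lid with a brass-coloured disc, 75 mm in diameter, 26 mm tall, loose. Origin: centre of the underside.
- glue_bottle: Bystander: upright white glue bottle with an orange cap, 56 mm in diameter, 150 mm tall, loose. Origin: centre of the underside.
- brush: Bystander: small brush with a wooden handle lying on the bench, about 200 mm long along its x, loose. Origin: on the bench below its middle.

How it is judged:
By the outcome, as a careful person would: the job done as asked, in the order asked, and still so for the second after the job is handed in, with the robot touching nothing.
It also fails if it takes over 115 s, if anything falls off the work surface, if the arm or the gripper's body presses on something with over 40 N, if the wrist force passes 120 N, or if a joint passes its speed limit or range.

## Working session

There is one attempt and no reset: what is moved stays moved. The work goes in short steps, Python scripts to look and compute and a tool call to move; the robot and the scene stay as the last step left them, time stands still between calls to the robot, and variables do not carry over. Pictures are saved under pics/ and viewed, at most 14 in all, crops included, and the job is handed in when it is done.

Besides the shell and the picture viewer there is one more tool, called after ">>>" as a command line: name --pt "numbers of a row" for each row, then --argument value for the rest. play_rows: Moves the arm, as the interface text tells. Scaled input: -1 to 1 covers 50 cm each way for a shift and 45 degrees each way for a turn. Its arguments: {"type":"object","properties":{"motion":{"type":"array"},"jaw":{"type":"number"},"grip_force":{"type":"number"}},"required":["motion"]}

```bash
mkdir -p pics
python3 - <<'E'
from rig import readout,cams
import cv2,numpy as np
s=readout.sense()
for k,v in s.items(): print(k,np.round(v,3))
for n in("top","scene"):
    c=cams.capture(n); cv2.imwrite(f"pics/{n}0.png",c["img"][:,:,::-1]); np.savez(f"{n}0.npz",**c)
    print(n,c["vfov"],c["cx"],c["cy"],c["R"].tolist(),c["t"])
E
```

```text
t 0.0
qpos [-1.289  0.616 -0.013  1.425  0.008  1.103 -0.04 ]
dq [-0.001 -0.001 -0.    -0.001 -0.002 -0.001  0.001]
joint_efforts [-0.0000e+00 -4.6920e+01  2.5900e-01 -1.7104e+01  1.0000e-02  9.0000e-03
 -0.0000e+00]
eef_pos [196.722 618.77  252.155]
orientation [-0.481 -3.104  0.004]
wrist_force [ 0.42   0.747 -0.184]
torque [-0.016  0.058  0.014]
finger_force 0.0
gripper_width 0.997
top 53.954808114203495 326.18767401126007 246.663941680174 [[-0.025224997079407126, -0.999679974007202, 0.0019102594859951257], [-0.9802795395955631, 0.02436072629364557, -0.1961085904919951], [0.1959992953371385, -0.006819426911846606, -0.9805803239122938]] [ 12.55322309 568.62005733 964.31216526]
scene 43.12451577705751 319.21130056073287 236.92713813540283 [[0.5566626090111364, 0.8307066447730878, -0.007294522517187206], [0.7105352534243611, -0.4806476962736251, -0.5139235796380973], [-0.4304258279542406, 0.2808990252683264, -0.8578049569880148]] [-328.31725628 -388.70134242 1794.8114903 ]
```

View pics/top0.png

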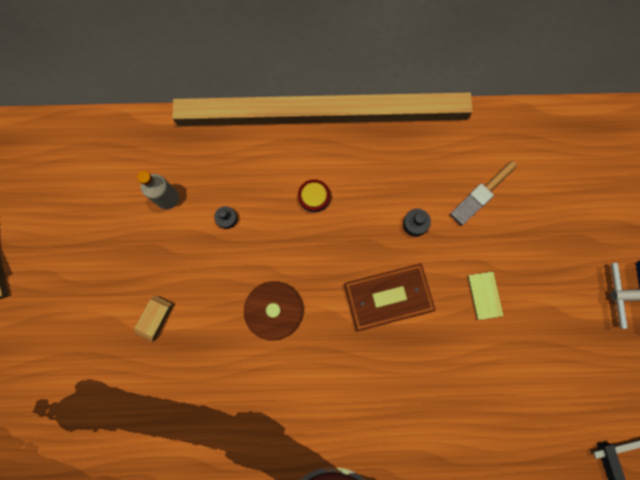

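View pics/scene0.png

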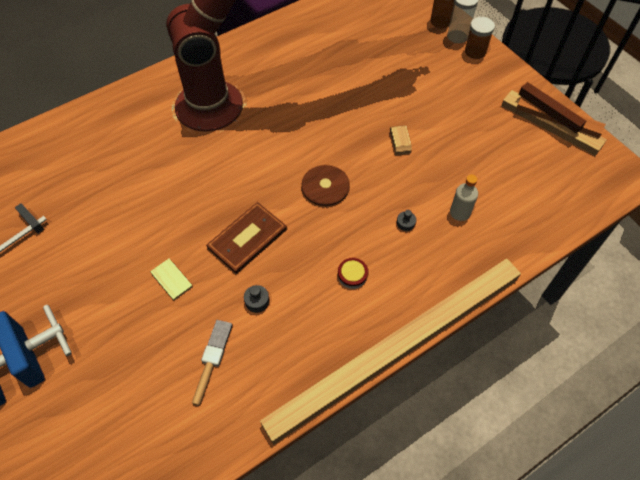

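```bash
cat > h.py <<'E'
import numpy as np,cv2
def load(n):
    return dict(np.load(n))
def f(c): return 240/np.tan(np.radians(float(c["vfov"])/2))
def world(c):
    v,u=np.mgrid[0:480,0:640]; d=c["depth"]; F=f(c)
    P=np.stack([(u-c["cx"])/F*d,(v-c["cy"])/F*d,d],-1)
    return (P-c["t"])@c["R"]
def plane(c,uv,z):
    uv=np.atleast_2d(uv).astype(float);F=f(c)
    r=np.c_[(uv[:,0]-c["cx"])/F,(uv[:,1]-c["cy"])/F,np.ones(len(uv))]@c["R"]
    o=-c["R"].T@c["t"]; return (o+r*((z-o[2])/r[:,2])[:,None])[:,:2]
def proj(c,X):
    p=np.asarray(X,float)@c["R"].T+c["t"];F=f(c)
    return np.c_[p[:,0]/p[:,2]*F+c["cx"],p[:,1]/p[:,2]*F+c["cy"]]
def rect(c,m,z):
    k=max(cv2.findContours(m.astype(np.uint8),0,2)[0],key=cv2.contourArea).reshape(-1,2)
    return cv2.minAreaRect(plane(c,k,z).astype(np.float32))
E
python3 - <<'E'
from h import *
np.set_printoptions(suppress=True,precision=1)
R={"caul":((486,296),(171,279),12),"drawer":((389,297),(247,237),20),"lid":((273,310),(326,186),18),"spr":((153,317),(401,139),28),"big":((417,222),(257,298),66),"small":((226,217),(406,220),54),"tin":((314,195),(353,272),26)}
for i,n in enumerate(("top","scene")):
    c=load(n+"0.npz");W=world(c);hsv=cv2.cvtColor(c["img"],cv2.COLOR_RGB2HSV)
    print(n,"bench z",W[440:460,20:40,2].mean() if i==0 else W[330:350,140:170,2].mean())
    for k,r in R.items():
        u,v=r[i]; w=W[v-1:v+2,u-1:u+2].reshape(-1,3).mean(0)
        print(k,hsv[v,u],w,"plane",plane(c,[u,v],r[2])[0])
    # height blobs
    m=((W[...,2]>6)&(W[...,2]<80)&(W[...,0]>350)&(W[...,0]<850)).astype(np.uint8)
    nn,l,st,ce=cv2.connectedComponentsWithStats(m)
    for j in range(1,nn):
        if st[j,4]>60:
            p=W[l==j]; h=np.percentile(p[:,2],90); q=p[p[:,2]>h-4]
            print(ce[j],st[j,4],"h",h,cv2.minAreaRect(q[:,:2].astype(np.float32)),q.mean(0))
E
```

```text
top bench z 7.068139903926517
caul [ 33 120 193] [ 447.7 -314.   126.1] plane [ 457.4 -353.1]
drawer [ 31 118 188] [ 459.9 -137.1   19.5] plane [ 459.8 -137. ]
lid [ 35 109 199] [438.  118.   17.6] plane [438. 118.]
spr [ 18 159 185] [428.8 375.7  28.7] plane [428.8 376. ]
big [30 15 34] [ 618.9 -201.8   56.1] plane [ 616.4 -199.7]
small [ 0  0 15] [646.6 220.9  33.7] plane [641.1 216.6]
tin [ 25 208 188] [695.5  22.8  26.4] plane [695.6  22.9]
[480.1 195.7] 1094 h 20.113828421168275 ((700.9423828125, -372.82904052734375), (40.30236053466797, 199.19329833984375), 43.036865234375) [ 689.5 -361.6   18.4]
[313.8 194.9] 832 h 27.842030467592952 ((697.8948974609375, 24.054807662963867), (70.9423599243164, 72.43838500976562), 88.43959045410156) [697.2  23.7  26.1]
[167.8 198.2] 350 h 74.03958887477839 ((692.115966796875, 351.9283142089844), (20.780622482299805, 53.18559265136719), 46.0258903503418) [690.6 347.7  75. ]
[225.6 216.8] 405 h 51.62850642562456 ((651.8917236328125, 225.7886962890625), (17.635671615600586, 16.966522216796875), 44.24997329711914) [651.  225.5  52.7]
[416.6 221.8] 
[... 3145 characters left out ...]
, 7.524764537811279) [ 461.  -350.6   14.7]
[256.4 297.7] 563 h 64.57364270602267 ((628.2447509765625, -205.88174438476562), (24.13607406616211, 24.597665786743164), 89.36771392822266) [ 628.9 -205.7   65.3]
[ 39.5 346.5] 1411 h 66.19652413380368 ((456.31939697265625, -700.0880737304688), (35.630252838134766, 159.45005798339844), 76.5037841796875) [ 484.2 -705.    71.1]
[212.3 355.5] 1180 h 22.19939415369246 ((701.6846923828125, -371.71575927734375), (41.039329528808594, 198.62603759765625), 41.455604553222656) [ 693.8 -362.4   20.8]
[  1.8 396.4] 78 h 29.24361139195934 ((518.6942138671875, -788.693603515625), (4.962626934051514, 22.435327529907227), 73.51690673828125) [ 521.  -789.1   29.9]
```

>>> play_rows --pt "0.06 -0.06 0 0 0 -0.1" --pt "0.12 -0.13 0 0 0 -0.2" --pt "0.2 -0.21 0 0 0 -0.33" --pt "0.3 -0.31 0 0 0 -0.5" --pt "0.4 -0.42 0 0 0 -0.66" --pt "0.5 -0.53 0 0 0 -0.83" --pt "0.57 -0.6 0 0 0 -0.94" --pt "0.606 -0.638 0 0 0 -1" --pt "0.606 -0.638 0 0 0 -1" --pt "0.606 -0.638 0 0 0 -1" --jaw 0.5

```text
t: 1.35
eef_pos: [499.1, 301.1, 252.8]
orientation: [-1.631, -2.683, 0.001]
wrist_force: [0.0, 0.6, -0.0]
gripper_width: 0.749
finger_force: 0.0
```

>>> play_rows --pt "0.02 -0.08 0 0 0 -0.1" --pt "0.05 -0.18 0 0 0 -0.22" --pt "0.07 -0.28 0 0 0 -0.35" --pt "0.1 -0.4 0 0 0 -0.5" --pt "0.13 -0.52 0 0 0 -0.65" --pt "0.16 -0.63 0 0 0 -0.8" --pt "0.18 -0.72 0 0 0 -0.91" --pt "0.2 -0.8 0 0 0 -1" --pt "0.2 -0.8 0 0 0 -1" --pt "0.2 -0.8 0 0 0 -1"

```text
t: 2.6
eef_pos: [600.0, -96.6, 252.8]
orientation: [-2.53, -1.858, -0.001]
wrist_force: [-0.4, 0.8, -0.1]
gripper_width: 0.749
finger_force: 0.0
```

>>> play_rows --pt "-0.03 -0.05 0 0 0 -0.1" --pt "-0.07 -0.11 -0.03 0 0 -0.22" --pt "-0.1 -0.18 -0.06 0 0 -0.35" --pt "-0.14 -0.25 -0.1 0 0 -0.5" --pt "-0.18 -0.32 -0.14 0 0 -0.65" --pt "-0.22 -0.4 -0.18 0 0 -0.8" --pt "-0.25 -0.46 -0.22 0 0 -0.91" --pt "-0.28 -0.504 -0.26 0 0 -1" --pt "-0.28 -0.504 -0.266 0 0 -1" --pt "-0.28 -0.504 -0.266 0 0 -1"

```text
t: 3.85
eef_pos: [460.9, -350.0, 120.4]
orientation: [-3.05, -0.746, -0.002]
wrist_force: [-0.2, -0.0, 0.8]
gripper_width: 0.751
finger_force: 0.0
```

>>> play_rows --pt "0 0 -0.01 0 0 -0.15" --pt "0 0 -0.03 0 0 -0.3" --pt "0 0 -0.06 0 0 -0.438" --pt "0 0 -0.09 0 0 -0.438" --pt "0 0 -0.11 0 0 -0.438" --pt "0 0 -0.12 0 0 -0.438" --pt "0 0 -0.12 0 0 -0.438" --pt "0 0 -0.12 0 0 -0.438" --pt "0 0 -0.12 0 0 -0.438" --pt "0 0 -0.12 0 0 -0.438"

```text
t: 5.1
eef_pos: [460.0, -351.7, 60.6]
orientation: [3.134, 0.21, 0.001]
wrist_force: [1.1, 0.2, 0.2]
gripper_width: 0.746
finger_force: 0.0
```

Run:
```python
from h import *
from rig import readout,cams
s=readout.sense(); print(np.round(s["eef_pos"],1),np.round(s["orientation"],3),np.round(s["qpos"],2))
for n in("top","scene"):
    c=cams.capture(n); np.savez(f"{n}1.npz",**c)
    u,v=proj(c,[[460,-351,30]])[0].astype(int)
    W=world(c)
    a=c["img"][max(v-60,0):v+60,max(u-80,0):u+80,::-1]
    cv2.imwrite(f"pics/{n}1.png",cv2.resize(a,None,fx=4,fy=4)); print(u,v,a.shape)
a,b=cv2.imread("pics/top1.png"),cv2.imread("pics/scene1.png")
cv2.imwrite("pics/both1.png",cv2.resize(np.vstack([a,b]),(400,600)) if 0 else np.hstack([cv2.resize(a,(400,300)),cv2.resize(b,(400,300))]))
```

```text
[ 460.  -351.7   60.6] [3.134e+00 2.100e-01 1.000e-03] [ 0.27  0.83  0.58  1.83 -0.69  0.7  -0.19]
487 294 (120, 160, 3)
169 274 (120, 160, 3)
```

View pics/both1.png

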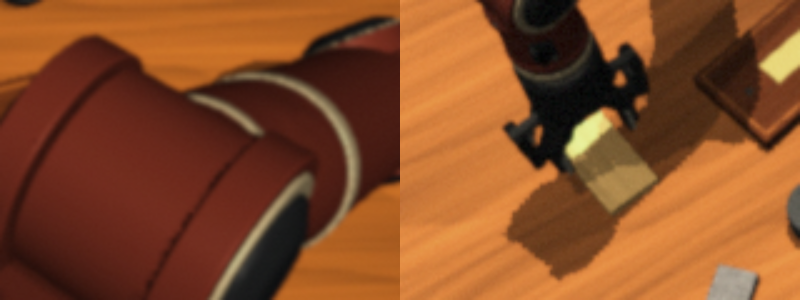

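The scene crop shows the gripper astride the caul (fingers left ~(535,145) and right ~(630,110) of the composite); the top view is blocked by the arm. Now checking fingertip height from depth.

Run:
```python
from h import *
np.set_printoptions(suppress=True,precision=1)
c=load("scene1.npz");W=world(c);g=c["img"].max(-1)
a=np.radians(97.7);d=np.array([np.cos(a),np.sin(a)]);e=np.array([d[1],-d[0]])
r=W[...,:2]-[460,-351]; s=r@d;q=r@e
m=(np.abs(s)<75)&(np.abs(q)<40)&(g<70)&(W[...,2]>15)&(W[...,2]<120)
for sg in(-1,1):
    k=m&(sg*s>20)
    p=np.c_[s[k],q[k],W[k][:,2]]; p=p[p[:,2].argsort()]; print(len(p)); print(p[:25])
```

```text
184
[[-32.6   6.1  42.6]
 [-40.4   4.   49.8]
 [-35.7  12.1  55.6]
 [-42.8   6.3  56.4]
 [-37.6  11.2  56.7]
 [-34.4  10.9  57.4]
 [-39.8   6.8  58.4]
 [-38.1   8.4  58.5]
 [-32.8  13.4  59. ]
 [-38.4   5.1  59.3]
 [-41.7   6.2  60.1]
 [-33.4  11.5  62.2]
 [-37.    8.4  62.3]
 [-36.7  12.2  62.4]
 [-37.3   4.9  62.8]
 [-35.3  10.6  63.4]
 [-43.9   6.8  63.8]
 [-40.7   6.6  64.5]
 [-36.1   9.5  68. ]
 [-39.6   6.5  68.2]
 [-41.4   5.3  68.7]
 [-34.5  11.6  68.9]
 [-38.4   5.8  70.6]
 [-33.2  10.7  71.1]
 [-43.5   5.4  71.5]]
186
[[33.9 -5.8 44.7]
 [34.1  2.9 46.2]
 [34.3  6.9 46.3]
 [33.6  0.1 48.1]
 [35.6 10.3 49.4]
 [41.7  6.8 52.3]
 [34.  -7.3 52.6]
 [38.5 11.5 52.7]
 [40.   9.5 53.2]
 [36.5 10.4 53.6]
 [34.5  9.5 54.8]
 [46.2  5.6 55.3]
 [44.5  8.  55.6]
 [42.5  7.4 57.3]
 [44.   5.4 57.7]
 [37.3 11.  58.4]
 [33.4  4.3 59.1]
 [37.   7.6 59.2]
 [33.6  8.4 59.5]
 [33.   1.1 60.2]
 [35.2 10.7 60.7]
 [34.1 -4.1 61.8]
 [46.6  7.3 62.1]
 [34.2  0.2 62.5]
 [34.6  8.2 63. ]]
```

>>> play_rows --pt "0 0 -0.02 0 0 0" --pt "0 0 -0.04 0 0 0" --pt "0 0 -0.055 0 0 0" --pt "0 0 -0.065 0 0 0" --pt "0 0 -0.071 0 0 0" --pt "0 0 -0.075 0 0 0" --pt "0 0 -0.075 0 0 0" --pt "0 0 -0.075 0 0 0" --pt "0 0 -0.075 0 0 0" --pt "0 0 -0.075 0 0 0"

```text
t: 6.45
eef_pos: [459.9, -351.6, 22.9]
orientation: [3.135, 0.21, 0.0]
wrist_force: [-0.5, 0.3, 0.9]
gripper_width: 0.748
finger_force: 0.0
```

>>> play_rows --pt "0 0 0 0 0 0" --pt "0 0 0 0 0 0" --pt "0 0 0 0 0 0" --pt "0 0 0 0 0 0" --pt "0 0 0 0 0 0" --pt "0 0 0 0 0 0" --pt "0 0 0 0 0 0" --pt "0 0 0 0 0 0" --pt "0 0 0 0 0 0" --pt "0 0 0 0 0 0" --jaw 0 --grip_force 35

```text
t: 7.7
eef_pos: [460.0, -351.8, 23.2]
orientation: [3.134, 0.21, 0.001]
wrist_force: [-0.2, 0.3, 5.8]
gripper_width: 0.644
finger_force: 37.6
```

>>> play_rows --pt "0 0 0.01 0 0 0" --pt "0 0 0.03 0 0 0" --pt "0 0 0.05 0 0 0" --pt "0 0 0.08 0 0 0" --pt "0 0 0.11 0 0 0" --pt "0 0 0.14 0 0 0" --pt "0 0 0.17 0 0 0" --pt "0 0 0.19 0 0 0" --pt "0 0 0.2 0 0 0" --pt "0 0 0.2 0 0 0"

```text
t: 8.95
eef_pos: [459.9, -351.6, 122.9]
orientation: [3.135, 0.21, 0.0]
wrist_force: [0.4, -0.1, -0.5]
gripper_width: 0.642
finger_force: 37.1
```

>>> play_rows --pt "0 0.03 0.01 0 0 0.08" --pt "0 0.07 0.02 0 0 0.18" --pt "0 0.12 0.03 0 0 0.29" --pt "0 0.17 0.03 0 0 0.4" --pt "0 0.22 0.03 0 0 0.52" --pt "0 0.27 0.03 0 0 0.64" --pt "0 0.32 0.03 0 0 0.76" --pt "0 0.37 0.03 0 0 0.88" --pt "0.002 0.41 0.03 0 0 0.96" --pt "0.004 0.429 0.03 0 0 1"

```text
t: 10.2
eef_pos: [462.1, -135.5, 137.8]
orientation: [-2.813, -1.399, -0.0]
wrist_force: [-0.1, -0.4, -1.3]
gripper_width: 0.642
finger_force: 37.1
```

>>> play_rows --pt "0 0 0 0 0 0.1" --pt "0 0 0 0 0 0.24" --pt "0 0 -0.01 0 0 0.4" --pt "0 0 -0.03 0 0 0.57" --pt "0 0 -0.05 0 0 0.74" --pt "0 0 -0.06 0 0 0.9" --pt "0 0 -0.07 0 0 1" --pt "0 0 -0.08 0 0 1" --pt "0 0 -0.08 0 0 1" --pt "0 0 -0.08 0 0 1"

```text
t: 11.45
eef_pos: [462.0, -137.2, 97.9]
orientation: [2.069, 2.364, -0.0]
wrist_force: [-0.4, 0.4, -0.1]
gripper_width: 0.641
finger_force: 37.1
```

>>> play_rows --pt "0 0 0 0 0 0.05" --pt "0 0 -0.01 0 0 0.1" --pt "0 0 -0.02 0 0 0.115" --pt "0 0 -0.04 0 0 0.115" --pt "0 0 -0.05 0 0 0.115" --pt "0 0 -0.06 0 0 0.115" --pt "0 0 -0.07 0 0 0.115" --pt "0 0 -0.07 0 0 0.115" --pt "0 0 -0.07 0 0 0.115" --pt "0 0 -0.07 0 0 0.115"

```text
t: 12.7
eef_pos: [462.1, -137.1, 63.0]
orientation: [1.959, 2.455, 0.0]
wrist_force: [-0.4, 0.5, -1.4]
gripper_width: 0.642
finger_force: 37.1
```

Run:
```python
from h import *
from rig import readout,cams
s=readout.sense(); print(np.round(s["eef_pos"],1),np.round(s["orientation"],3),np.round(s["qpos"],2))
c=cams.capture("scene"); np.savez("scene2.npz",**c)
c2=cams.capture("top"); np.savez("top2.npz",**c2)
a=c["img"][165:285,165:325,::-1]; b=c2["img"][237:357,310:470,::-1]
cv2.imwrite("pics/s2.png",np.hstack([cv2.resize(x,(400,300),interpolation=2) for x in(a,b)]))
```

```text
[ 462.1 -137.1   63. ] [1.959 2.455 0.   ] [ 0.14  0.67  0.16  2.09 -0.25  0.4   0.71]
```

View pics/s2.png

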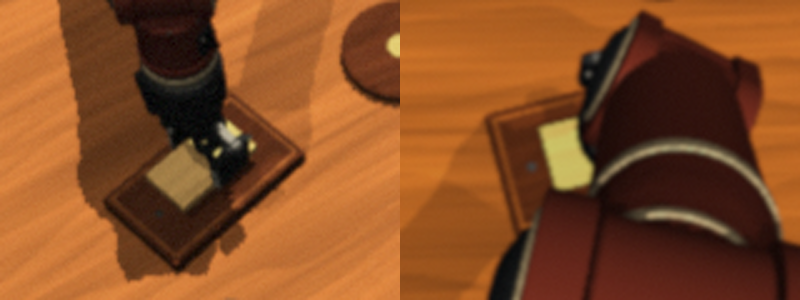

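The scene half shows the caul hovering over the drawer front, one end at (180,175) and the far end peeking behind the finger at (235,130); the top half shows the -y end at (565,155).

```bash
cat >> h.py <<'E'
def frame(xy,c0,ang):
    a=np.radians(ang);d=np.array([np.cos(a),np.sin(a)]);r=np.asarray(xy)-c0
    return np.stack([r@d,r@np.array([d[1],-d[0]])],-1)
E
python3 - <<'E'
from h import *
np.set_printoptions(suppress=True,precision=1)
D={"scene":(462.9,-135.9),"top":(461.5,-138.2)}
for n in D:
    c=load(n+"2.npz");hsv=cv2.cvtColor(c["img"],cv2.COLOR_RGB2HSV)
    W=world(c)
    fr=frame(W[...,:2],np.array(D[n]),102.9)
    m=(hsv[...,0]>15)&(hsv[...,0]<42)&(hsv[...,1]<170)&(hsv[...,2]>90)&(np.abs(fr[...,0])<70)&(np.abs(fr[...,1])<45)&(W[...,2]>44)
    nn,l,st,ce=cv2.connectedComponentsWithStats(m.astype(np.uint8))
    for j in range(1,nn):
        if st[j,4]>8:
            p=fr[l==j]; print(n,st[j,4],np.percentile(p,[1,50,99],axis=0).tolist(),"z",np.median(W[l==j][:,2]))
            if st[j,4]>80:
                v,u=np.nonzero(l==j); q=frame(plane(c,np.c_[u,v],52 if n=="top" else 54),np.array(D[n]),102.9); print(q.min(0),q.max(0),cv2.minAreaRect(q.astype(np.float32)))
E
```

```text
scene 86 [[43.95589285297109, -44.78879678775502], [57.51956914269821, -39.83061597554227], [69.06947362548944, -34.41840329374515]] z 592.5495781543477
[ 396.6 -583.2] [ 445.8 -546. ] ((420.5088806152344, -566.1275634765625), (43.84496307373047, 29.398305892944336), 27.282638549804688)
scene 13 [[22.224686563721917, 17.469509416967114], [27.890904741822354, 28.522339447860173], [38.70284034725431, 35.189951230101904]] z 384.4245828025991
scene 32 [[-2.4075337453438164, -13.36970689990441], [42.833700509493724, 3.9124188858420155], [50.50348509003401, 44.77534864757756]] z 55.13194999190456
scene 409 [[-50.21589542668375, -28.254381327061125], [-26.200478732889863, -1.3824575221407807], [4.562184667013652, 26.579815308080352]] z 51.896567152510244
[-52.2 -27.7] [ 6.8 29.6] ((-22.699613571166992, 0.9315395355224609), (58.85525131225586, 57.430606842041016), 0.14730973541736603)
scene 11 [[40.865834391302485, 20.046061823350655], [46.33430783253806, 25.34589877369451], [51.10766842451219, 27.93897413454157]] z 51.49585731015989
top 44 [[21.153602237097207, 9.280795809126486], [34.64029223886109, 23.327506569686584], [46.32157828508809, 38.79137399261717]] z 378.60560367249
top 394 [[17.068965678247228, -26.29281499973538], [33.93574509836676, 0.21009317710649528], [49.11790947881491, 28.51059817574809]] z 50.706704265784914
[ 15.5 -26.9] [49.9 29. ] ((32.78929138183594, 0.9397392272949219), (55.96656036376953, 34.30043411254883), 89.29598999023438)
top 106 [[44.46891505459974, -44.838820266765914], [57.538005500011224, -39.82892119533868], [69.2665447220393, -35.73024861299122]] z 595.5727569878447
[-94.7 -29. ] [-36.1  -9.6] ((-65.38461303710938, -19.25858497619629), (61.627410888671875, 8.511638641357422), 14.335684776306152)
```

>>> play_rows --pt "-0.001 0 -0.008 0 0 0" --pt "-0.001 0 -0.016 0 0 0" --pt "-0.001 0 -0.024 0 0 0" --pt "-0.001 0 -0.03 0 0 0" --pt "-0.001 0 -0.034 0 0 0" --pt "-0.001 0 -0.036 0 0 0" --pt "-0.001 0 -0.038 0 0 0" --pt "-0.001 0 -0.039 0 0 0" --pt "-0.001 0 -0.039 0 0 0" --pt "-0.001 0 -0.039 0 0 0"

```text
t: 14.05
eef_pos: [461.4, -137.0, 43.4]
orientation: [1.959, 2.456, 0.0]
wrist_force: [0.0, -0.4, -1.7]
gripper_width: 0.638
finger_force: 37.1
```

>>> play_rows --pt "0 0 -0.0005 0 0 0" --pt "0 0 -0.001 0 0 0" --pt "0 0 -0.0012 0 0 0" --pt "0 0 -0.0014 0 0 0" --pt "0 0 -0.0016 0 0 0" --pt "0 0 -0.0016 0 0 0" --pt "0 0 -0.0016 0 0 0" --pt "0 0 -0.0016 0 0 0" --pt "0 0 -0.0016 0 0 0" --pt "0 0 -0.0016 0 0 0"

```text
t: 15.3
eef_pos: [461.4, -137.1, 43.1]
orientation: [1.959, 2.456, 0.001]
wrist_force: [-0.6, 0.9, 6.6]
gripper_width: 0.638
finger_force: 37.9
```

>>> play_rows --pt "0 0 0 0 0 0" --pt "0 0 0 0 0 0" --pt "0 0 0 0 0 0" --pt "0 0 0 0 0 0" --pt "0 0 0 0 0 0" --pt "0 0 0 0 0 0" --pt "0 0 0.01 0 0 0" --pt "0 0 0.03 0 0 0" --pt "0 0 0.06 0 0 0" --pt "0 0 0.1 0 0 0" --jaw 0.6

```text
t: 16.55
eef_pos: [461.3, -137.1, 93.7]
orientation: [1.959, 2.456, 0.0]
wrist_force: [-0.1, -0.7, -0.3]
gripper_width: 0.798
finger_force: 0.0
```

>>> play_rows --pt "0 0 0.05 0 0 0" --pt "0.02 0.05 0.1 0 0 0.1" --pt "0.05 0.12 0.14 0 0 0.2" --pt "0.08 0.22 0.16 0 0 0.3" --pt "0.1 0.34 0.16 0 0 0.45" --pt "0.12 0.46 0.16 0 0 0.6" --pt "0.14 0.58 0.16 0 0 0.75" --pt "0.16 0.69 0.16 0 0 0.9" --pt "0.17 0.77 0.16 0 0 1" --pt "0.17 0.8 0.16 0 0 1"

```text
t: 17.8
eef_pos: [545.7, 266.1, 173.3]
orientation: [-0.865, -3.02, -0.003]
wrist_force: [-0.4, -0.1, -0.3]
gripper_width: 0.797
finger_force: 0.0
```

Run:
```python
from h import *
from rig import readout,cams
np.set_printoptions(suppress=True,precision=1)
s=readout.sense(); print(np.round(s["eef_pos"],1),np.round(s["orientation"],3),s["gripper_width"])
for n in("top","scene"):
    c=cams.capture(n); np.savez(n+"3.npz",**c)
    W=world(c);hsv=cv2.cvtColor(c["img"],cv2.COLOR_RGB2HSV)
    b=0 if n=="top" else 2
    near=(np.hypot(W[...,0]-461,W[...,1]+137)<120)
    for nm,m in (("caul",near&(hsv[...,0]>15)&(hsv[...,0]<42)&(hsv[...,2]>120)&(W[...,2]>26)&(W[...,2]<45)),("stack",near&(W[...,2]>10)&(W[...,2]<50)),("spr",(np.hypot(W[...,0]-430,W[...,1]-380)<70)&(W[...,2]>25)&(W[...,2]<40))):
        p=W[m]; print(n,nm,m.sum(),cv2.minAreaRect(p[:,:2].astype(np.float32)),np.median(p[:,2]))
```

```text
[545.7 266.1 173.3] [-0.9 -3.  -0. ] 0.7967731441928523
top caul 1174 ((462.09088134765625, -138.76995849609375), (56.16333770751953, 100.57382202148438), 13.044849395751953) 31.00235422217972
top stack 4074 ((461.60333251953125, -138.56988525390625), (109.97821807861328, 180.62066650390625), 12.836782455444336) 19.962847443721646
top spr 0 ((0.0, 0.0), (0.0, 0.0), 0.0) nan
scene caul 768 ((461.66455078125, -135.7128143310547), (60.47222900390625, 101.00050354003906), 12.46068286895752) 32.5051264916289
scene stack 2749 ((455.08306884765625, -135.81466674804688), (140.10728454589844, 187.95022583007812), 8.715667724609375) 21.862375298560345
scene spr 133 ((449.8569641113281, 372.03704833984375), (43.13031005859375, 41.02138900756836), 61.452884674072266) 28.47113519792254
  return _methods._mean(a, axis=axis, dtype=dtype,
  ret = ret.dtype.type(ret / rcount)
```

Run:
```python
from h import *
np.set_printoptions(suppress=True,precision=1)
for n in("top","scene"):
    c=load(n+"0.npz");W=world(c);b=0 if n=="top" else 2
    m=(np.hypot(W[...,0]-430,W[...,1]-380)<75)&(W[...,2]>6+b)&(W[...,2]<40)
    for t in(6,14,23,26):
        p=W[m&(W[...,2]>t+b)]; print(n,t,len(p),cv2.minAreaRect(p[:,:2].astype(np.float32)))
    hsv=cv2.cvtColor(c["img"],cv2.COLOR_RGB2HSV)
    u,v=proj(c,[[430,380,28]])[0].astype(int);a=c["img"][v-25:v+25,u-30:u+30,::-1];cv2.imwrite(f"pics/sp_{n}.png",cv2.resize(a,(400,333),interpolation=2))
    print(u,v)
cv2.imwrite("pics/sp.png",np.hstack([cv2.imread(f"pics/sp_{n}.png") for n in("top","scene")]))
```

```text
top 6 969 ((427.9864196777344, 379.4461669921875), (47.045711517333984, 90.08452606201172), 63.08706283569336)
top 14 912 ((427.9864196777344, 379.4461669921875), (47.045711517333984, 90.08452606201172), 63.08706283569336)
top 23 735 ((428.8459167480469, 379.3006591796875), (46.23922348022461, 79.46397399902344), 62.847930908203125)
top 26 475 ((427.8914489746094, 379.2018127441406), (45.03769302368164, 73.67930603027344), 64.41661071777344)
151 316
scene 6 479 ((425.13153076171875, 388.6592712402344), (123.12773895263672, 121.06011962890625), 37.14194107055664)
scene 14 414 ((429.29547119140625, 382.1244201660156), (46.236228942871094, 94.68282318115234), 63.64799880981445)
scene 23 300 ((431.2463684082031, 380.5361633300781), (45.08761978149414, 86.48805236816406), 63.61221694946289)
scene 26 200 ((432.0583190917969, 380.002685546875), (45.03990173339844, 73.95756530761719), 63.815643310546875)
400 136
```

View pics/sp.png

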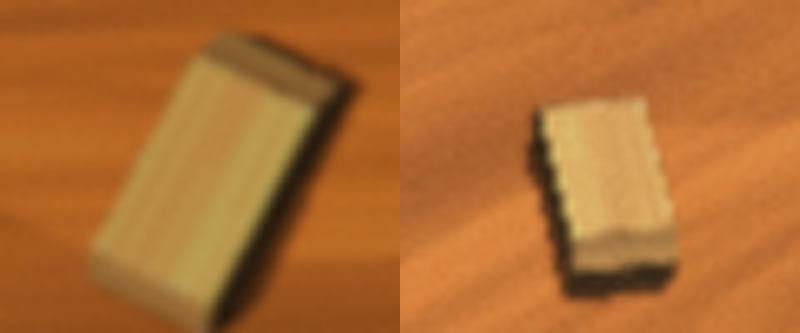

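The top crop shows the block with bright bevel/top face and the -y end bevel at (280,70); the scene crop agrees. Footprint centre is about (428.5, 380.7), grip line 64°.

>>> play_rows --pt "-0.03 0.03 0 0 0 0.136" --pt "-0.07 0.07 0 0 0 0.136" --pt "-0.12 0.12 -0.02 0 0 0.136" --pt "-0.17 0.17 -0.05 0 0 0.136" --pt "-0.21 0.21 -0.09 0 0 0.136" --pt "-0.236 0.236 -0.13 0 0 0.136" --pt "-0.236 0.236 -0.165 0 0 0.136" --pt "-0.236 0.236 -0.18 0 0 0.136" --pt "-0.236 0.236 -0.185 0 0 0.136" --pt "-0.236 0.236 -0.185 0 0 0.136" --jaw 0.5

```text
t: 19.15
eef_pos: [429.5, 380.2, 80.4]
orientation: [0.711, 3.059, 0.0]
wrist_force: [-0.2, 1.0, 0.4]
gripper_width: 0.75
finger_force: 0.0
```

>>> play_rows --pt "0 0 -0.02 0 0 0" --pt "0 0 -0.04 0 0 0" --pt "0 0 -0.06 0 0 0" --pt "0 0 -0.08 0 0 0" --pt "0 0 -0.095 0 0 0" --pt "0 0 -0.104 0 0 0" --pt "0 0 -0.104 0 0 0" --pt "0 0 -0.104 0 0 0" --pt "0 0 -0.104 0 0 0" --pt "0 0 -0.104 0 0 0"

```text
t: 20.4
eef_pos: [428.5, 381.0, 28.3]
orientation: [0.708, 3.061, 0.001]
wrist_force: [-0.3, 0.1, -0.4]
gripper_width: 0.75
finger_force: 0.0
```

>>> play_rows --pt "0 0 0 0 0 0" --pt "0 0 0 0 0 0" --pt "0 0 0 0 0 0" --pt "0 0 0 0 0 0" --pt "0 0 0 0 0 0" --pt "0 0 0 0 0 0" --pt "0 0 0 0 0 0" --pt "0 0 0 0 0 0" --pt "0 0 0 0 0 0" --pt "0 0 0 0 0 0" --jaw -0.3 --grip_force 40

```text
t: 21.65
eef_pos: [428.6, 381.1, 28.3]
orientation: [0.708, 3.06, 0.001]
wrist_force: [-0.2, -0.1, 5.5]
gripper_width: 0.507
finger_force: 43.3
```

>>> play_rows --pt "0 0 0.01 0 0 0" --pt "0 0 0.03 0 0 0" --pt "0 0 0.06 0 0 0" --pt "0 0 0.09 0 0 0" --pt "0.02 0 0.12 0 0 0" --pt "0.04 -0.01 0.15 0 0 0" --pt "0.06 -0.03 0.18 0 0 0" --pt "0.08 -0.06 0.2 0 0 0" --pt "0.09 -0.08 0.2 0 0 0" --pt "0.1 -0.1 0.2 0 0 0"

```text
t: 22.9
eef_pos: [478.2, 329.7, 127.6]
orientation: [-0.709, -3.059, 0.002]
wrist_force: [0.5, -0.5, -0.9]
gripper_width: 0.509
finger_force: 42.6
```

>>> play_rows --pt "0 -0.04 0 0 0 -0.1" --pt "0.01 -0.1 0 0 0 -0.2" --pt "0.01 -0.17 0 0 0 -0.3" --pt "0.02 -0.25 0 0 0 -0.42" --pt "0.02 -0.33 0 0 0 -0.54" --pt "0.02 -0.41 0 0 0 -0.66" --pt "0.02 -0.48 0 0 0 -0.78" --pt "0.02 -0.54 0 0 0 -0.9" --pt "0.02 -0.58 0 0 0 -1" --pt "0.02 -0.6 0 0 0 -1"

```text
t: 24.15
eef_pos: [488.0, 29.2, 128.0]
orientation: [1.829, 2.554, -0.001]
wrist_force: [-0.8, 0.4, -1.6]
gripper_width: 0.503
finger_force: 42.5
```

>>> play_rows --pt "0 -0.04 0 0 0 -0.05" --pt "-0.01 -0.09 0 0 0 -0.1" --pt "-0.02 -0.15 0 0 0 -0.136" --pt "-0.03 -0.21 0 0 0 -0.136" --pt "-0.04 -0.27 -0.01 0 0 -0.136" --pt "-0.05 -0.31 -0.03 0 0 -0.136" --pt "-0.054 -0.33 -0.05 0 0 -0.136" --pt "-0.054 -0.336 -0.06 0 0 -0.136" --pt "-0.054 -0.336 -0.07 0 0 -0.136" --pt "-0.054 -0.336 -0.07 0 0 -0.136"

```text
t: 25.4
eef_pos: [461.6, -135.9, 92.7]
orientation: [-1.956, -2.457, -0.0]
wrist_force: [-0.3, 0.2, -1.0]
gripper_width: 0.507
finger_force: 42.5
```

Run:
```python
from h import *
from rig import readout,cams
np.set_printoptions(suppress=True,precision=1)
s=readout.sense(); print(np.round(s["eef_pos"],1),s["orientation"].round(3) if hasattr(s["orientation"],"round") else s["orientation"],s["gripper_width"])
D={"scene":(462.9,-135.9),"top":(461.6,-138.6)}
for n in D:
    c=cams.capture(n); np.savez(n+"4.npz",**c)
    hsv=cv2.cvtColor(c["img"],cv2.COLOR_RGB2HSV);W=world(c);fr=frame(W[...,:2],np.array(D[n]),102.9)
    m=(hsv[...,0]>10)&(hsv[...,0]<42)&(hsv[...,1]<190)&(hsv[...,2]>60)&(np.abs(fr[...,0])<70)&(np.abs(fr[...,1])<45)&(W[...,2]>60)&(W[...,2]<110)
    nn,l,st,ce=cv2.connectedComponentsWithStats(m.astype(np.uint8))
    for j in range(1,nn):
        if st[j,4]>8: print(n,st[j,4],ce[j],np.percentile(fr[l==j],[0,1,50,99,100],axis=0).tolist(),"z",np.percentile(W[l==j][:,2],[1,50,99]))
    if n=="scene": cv2.imwrite("pics/s4.png",cv2.resize(c["img"][165:285,165:325,::-1],(640,480),interpolation=2))
```

```text
[ 461.6 -135.9   92.7] [-2.  -2.5 -0. ] 0.5070366459283489
scene 9 [257.  209.7] [[40.44194996842955, -8.601810832078588], [40.67492716041838, -8.540041569269212], [44.959701842876505, -0.6662169051427514], [49.20110741665288, 6.843338654445226], [49.294504796177044, 7.0097841650215775]] z [79.2 84.7 90.9]
scene 326 [236.1 226.3] [[-42.589860614671906, -29.514483704740584], [-42.09611817091782, -24.470200783055237], [-24.881053513054404, -0.7896914160798889], [-0.41040106449781544, 21.251192781591826], [4.117254414513529, 22.719112852388204]] z [66.9 91.  98.5]
scene 12 [244.1 235.1] [[-33.833504749143714, 18.448522079292243], [-33.73840108791067, 18.466104382981676], [-19.689455565987018, 20.62671120629352], [-8.73796176534805, 22.601289902023606], [-8.495909830413753, 22.689300580603625]] z [63.6 68.8 74. ]
top 319 [377.9 297.6] [[15.802637501721517, -21.053440029384703], [17.74895768558427, -20.979479923630063], [35.430289029125326, -1.307166735536591], [47.48837633635897, 22.320445413887576], [47.73624195306796, 22.944273459788146]] z [68.4 89.9 95.1]
```

View pics/s4.png

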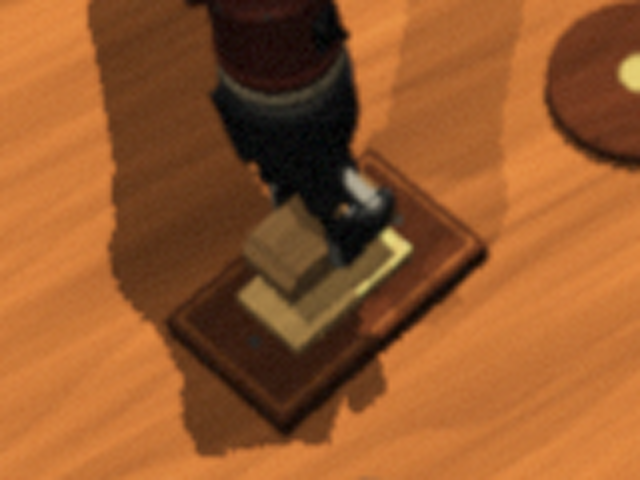

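The scene crop shows the block held level above the caul, lengthwise, end at about (250,260), caul beneath (300,310). It is ~1.3 mm too far along +y; correcting while lowering.

>>> play_rows --pt "0 -0.001 -0.01 0 0 0" --pt "0.0006 -0.0026 -0.02 0 0 0" --pt "0.0006 -0.0026 -0.03 0 0 0" --pt "0.0006 -0.0026 -0.04 0 0 0" --pt "0.0006 -0.0026 -0.05 0 0 0" --pt "0.0006 -0.0026 -0.055 0 0 0" --pt "0.0006 -0.0026 -0.06 0 0 0" --pt "0.0006 -0.0026 -0.06 0 0 0" --pt "0.0006 -0.0026 -0.06 0 0 0" --pt "0.0006 -0.0026 -0.06 0 0 0"

```text
t: 26.75
eef_pos: [461.8, -138.4, 63.1]
orientation: [1.959, 2.456, 0.0]
wrist_force: [0.5, 0.2, -2.0]
gripper_width: 0.508
finger_force: 42.5
```

Run:
```python
from h import *
from rig import readout,cams
np.set_printoptions(suppress=True,precision=1)
s=readout.sense(); print(np.round(s["eef_pos"],1))
D={"scene":(462.9,-135.9),"top":(461.6,-138.6)}
for n in D:
    c=cams.capture(n)
    hsv=cv2.cvtColor(c["img"],cv2.COLOR_RGB2HSV);W=world(c);fr=frame(W[...,:2],np.array(D[n]),102.9)
    m=(hsv[...,0]>10)&(hsv[...,0]<42)&(hsv[...,1]<190)&(hsv[...,2]>60)&(np.abs(fr[...,0])<70)&(np.abs(fr[...,1])<45)&(W[...,2]>42)&(W[...,2]<75)
    nn,l,st,ce=cv2.connectedComponentsWithStats(m.astype(np.uint8))
    for j in range(1,nn):
        if st[j,4]>20: print(n,st[j,4],np.percentile(fr[l==j],[0,1,50,99,100],axis=0).tolist(),"z",np.percentile(W[l==j][:,2],[1,50,99]))
```

```text
[ 461.8 -138.4   63.1]
scene 303 [[-45.2792507994294, -29.78021604727774], [-44.701210757478194, -24.220212106206436], [-27.39860052121529, -1.336158652809195], [-2.185501862578022, 22.3431368053964], [2.53227778040843, 22.89781821045336]] z [43.6 61.7 70. ]
top 293 [[11.879685322613197, -21.425624291820988], [13.973926740497763, -21.236119261265532], [32.72837908235718, -1.3165837982551105], [45.27193672784702, 22.039027525274285], [45.661999690342135, 22.72487274453281]] z [43.1 60.6 66.1]
```

>>> play_rows --pt "0 0 -0.001 0 0 0" --pt "0 0 -0.002 0 0 0" --pt "0 0 -0.003 0 0 0" --pt "0 0 -0.004 0 0 0" --pt "0 0 -0.005 0 0 0" --pt "0 0 -0.0055 0 0 0" --pt "0 0 -0.006 0 0 0" --pt "0 0 -0.006 0 0 0" --pt "0 0 -0.006 0 0 0" --pt "0 0 -0.006 0 0 0"

```text
t: 28.1
eef_pos: [461.7, -138.4, 60.3]
orientation: [1.959, 2.456, 0.0]
wrist_force: [-0.3, 0.8, 5.6]
gripper_width: 0.506
finger_force: 43.2
```

>>> play_rows --pt "0 0 0 0 0 0" --pt "0 0 0 0 0 0" --pt "0 0 0 0 0 0" --pt "0 0 0 0 0 0" --pt "0 0 0 0 0 0" --pt "0 0 0.01 0 0 0" --pt "0 0 0.03 0 0 0" --pt "0 0 0.07 0 0 0" --pt "0 0 0.12 0 0 0" --pt "0 0 0.18 0 0 0" --jaw 0.3

```text
t: 29.35
eef_pos: [461.5, -138.3, 151.3]
orientation: [-1.959, -2.456, 0.0]
wrist_force: [0.4, 0.1, 0.0]
gripper_width: 0.651
finger_force: 0.0
```

>>> play_rows --pt "0.03 -0.013 0.02 0 0 0" --pt "0.08 -0.03 0.02 0 0 0" --pt "0.14 -0.06 0.02 0 0 0" --pt "0.21 -0.088 0.02 0 0 0" --pt "0.27 -0.113 0.01 0 0 0" --pt "0.31 -0.13 -0.02 0 0 0" --pt "0.332 -0.137 -0.05 0 0 0" --pt "0.332 -0.137 -0.06 0 0 0" --pt "0.332 -0.137 -0.06 0 0 0" --pt "0.332 -0.137 -0.06 0 0 0"

```text
t: 30.6
eef_pos: [627.4, -206.7, 120.8]
orientation: [1.959, 2.455, 0.0]
wrist_force: [0.1, -0.4, 0.9]
gripper_width: 0.648
finger_force: 0.0
```

Run:
```python
from h import *
from rig import readout,cams
np.set_printoptions(suppress=True,precision=1)
s=readout.sense(); print(np.round(s["eef_pos"],1))
for n in("top","scene"):
    c=cams.capture(n); np.savez(n+"5.npz",**c); W=world(c);hsv=cv2.cvtColor(c["img"],cv2.COLOR_RGB2HSV)
    b=0 if n=="top" else 2
    near=np.hypot(W[...,0]-462,W[...,1]+137)<70
    for lo,hi in((34,75),(56,75)):
        m=near&(W[...,2]>lo+b)&(W[...,2]<hi)&(hsv[...,2]>60);print(n,lo,m.sum(),cv2.minAreaRect(W[m][:,:2].astype(np.float32)))
    m=near&(W[...,2]>26)&(W[...,2]<75)&(hsv[...,2]>60);print(n,"caul",cv2.minAreaRect(W[m][:,:2].astype(np.float32)))
    m=(np.hypot(W[...,0]-628,W[...,1]+207)<50)&(W[...,2]>55+b)&(W[...,2]<75)&(hsv[...,2]<70);print(n,"knob",m.sum(),W[m].mean(0) if m.any() else 0)
```

```text
[ 627.4 -206.7  120.8]
top 34 5 ((468.7272033691406, -88.80076599121094), (1.7043884992599487, 9.3168306350708), 65.2935791015625)
top 56 0 ((0.0, 0.0), (0.0, 0.0), 0.0)
top caul ((471.3672180175781, -91.1268310546875), (16.410009384155273, 11.135041236877441), 13.600093841552734)
top knob 55 [ 628.5 -202.9   64. ]
scene 34 17 ((472.8076171875, -94.8158187866211), (14.435760498046875, 12.690107345581055), 75.50756072998047)
scene 56 1 ((474.0899963378906, -93.60608673095703), (0.0, 0.0), 0.0)
scene caul ((477.7638244628906, -90.29241943359375), (52.52882385253906, 29.155603408813477), 2.428142786026001)
scene knob 67 [ 631.  -208.9   65.6]
```

>>> play_rows --pt "0 0 -0.02 0 0 0" --pt "0 0 -0.05 0 0 0" --pt "0 0 -0.08 0 0 0" --pt "0 0 -0.1 0 0 0" --pt "0 0 -0.112 0 0 0" --pt "0 0 -0.118 0 0 0" --pt "0 0 -0.12 0 0 0" --pt "0 0 -0.12 0 0 0" --pt "0 0 -0.12 0 0 0" --pt "0 0 -0.12 0 0 0"

```text
t: 31.95
eef_pos: [627.8, -206.9, 60.3]
orientation: [1.959, 2.456, 0.0]
wrist_force: [0.2, -0.3, -0.7]
gripper_width: 0.652
finger_force: 0.0
```

>>> play_rows --pt "0 0 0 0 0 0" --pt "0 0 0 0 0 0" --pt "0 0 0 0 0 0" --pt "0 0 0 0 0 0" --pt "0 0 0 0 0 0" --pt "0 0 0 0 0 0" --pt "0 0 0 0 0 0" --pt "0 0 0 0 0 0" --pt "0 0 0 0 0 0" --pt "0 0 0 0 0 0" --jaw -0.8 --grip_force 80

```text
t: 33.2
eef_pos: [627.9, -206.8, 60.3]
orientation: [1.959, 2.456, 0.0]
wrist_force: [-1.0, -0.1, 5.9]
gripper_width: 0.279
finger_force: 78.3
```

>>> play_rows --pt "0 0 0.005 0 0 0" --pt "0 0 0.015 0 0 0" --pt "0 0 0.03 0 0 0" --pt "0 0 0.05 0 0 0" --pt "0 0 0.08 0 0 0" --pt "0 0 0.11 0 0 0" --pt "0 0 0.14 0 0 0" --pt "0 0 0.16 0 0 0" --pt "0 0 0.17 0 0 0" --pt "0 0 0.17 0 0 0"

```text
t: 34.45
eef_pos: [627.7, -206.9, 145.2]
orientation: [1.959, 2.456, 0.0]
wrist_force: [-0.6, -0.7, -7.2]
gripper_width: 0.281
finger_force: 78.7
```

Run:
```python
from h import *
from rig import readout,cams
np.set_printoptions(suppress=True,precision=1)
s=readout.sense(); print(np.round(s["eef_pos"],1))
for n in("top","scene"):
    c=cams.capture(n); np.savez(n+"6.npz",**c); W=world(c);hsv=cv2.cvtColor(c["img"],cv2.COLOR_RGB2HSV)
    b=0 if n=="top" else 2
    a=c["img"][200:320,330:490] if n=="top" else c["img"][185:305,185:345]
    cv2.imwrite(f"pics/{n}6.png",cv2.resize(a[:,:,::-1],(400,300),interpolation=2))
    near=np.hypot(W[...,0]-462,W[...,1]+137)<70
    for lo in(34,56):
        m=near&(W[...,2]>lo+b)&(W[...,2]<75)&(hsv[...,2]>60);print(n,lo,m.sum(),cv2.minAreaRect(W[m][:,:2].astype(np.float32)))
cv2.imwrite("pics/b6.png",np.hstack([cv2.imread(f"pics/{n}6.png") for n in("top","scene")]))
```

```text
[ 627.7 -206.9  145.2]
top 34 59 ((470.5780944824219, -101.83537292480469), (15.618036270141602, 28.77682113647461), 21.377107620239258)
top 56 23 ((473.6571044921875, -103.36951446533203), (9.149660110473633, 20.236461639404297), 38.638427734375)
scene 34 39 ((471.195556640625, -95.47451782226562), (20.999855041503906, 18.162124633789062), 21.245006561279297)
scene 56 11 ((472.90484619140625, -99.0964126586914), (10.014511108398438, 10.059514999389648), 55.189327239990234)
```

View pics/b6.png

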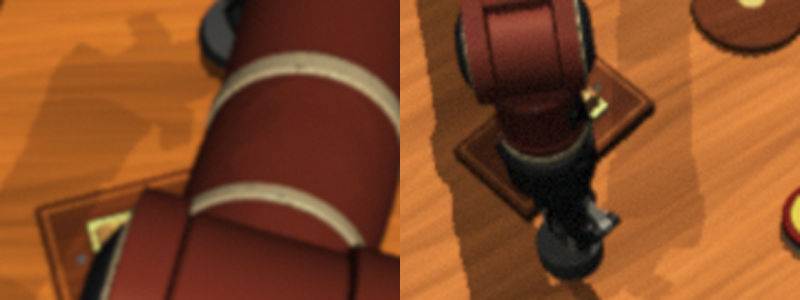

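The scene half shows the weight hanging upright from the knob at (570,245); the block's end is visible at (595,105). Moving over the block.

>>> play_rows --pt "-0.01 0.004 0.01 0 0 0" --pt "-0.03 0.013 0.02 0 0 0" --pt "-0.07 0.03 0.02 0 0 0" --pt "-0.12 0.05 0.02 0 0 0" --pt "-0.17 0.072 0.02 0 0 0" --pt "-0.22 0.093 0.02 0 0 0" --pt "-0.27 0.114 0.02 0 0 0" --pt "-0.305 0.128 0.02 0 0 0" --pt "-0.325 0.137 0.01 0 0 0" --pt "-0.332 0.14 0 0 0 0"

```text
t: 35.8
eef_pos: [461.5, -136.6, 145.2]
orientation: [1.959, 2.455, 0.001]
wrist_force: [0.0, -0.4, -6.9]
gripper_width: 0.279
finger_force: 79.0
```

>>> play_rows --pt "0 0 -0.01 0 0 0" --pt "0 0 -0.015 0 0 0" --pt "0 0 -0.02 0 0 0" --pt "0 0 -0.025 0 0 0" --pt "0 0 -0.03 0 0 0" --pt "0 0 -0.035 0 0 0" --pt "0 0 -0.038 0 0 0" --pt "0 0 -0.038 0 0 0" --pt "0 0 -0.038 0 0 0" --pt "0 0 -0.038 0 0 0"

```text
t: 37.05
eef_pos: [461.8, -136.9, 126.1]
orientation: [1.959, 2.456, 0.0]
wrist_force: [-0.3, 0.1, -7.7]
gripper_width: 0.278
finger_force: 79.0
```

Run:
```python
from h import *
from rig import readout,cams
np.set_printoptions(suppress=True,precision=1)
s=readout.sense(); print(np.round(s["eef_pos"],1))
D={"scene":(462.9,-135.9),"top":(461.6,-138.6)}
for n in D:
    c=cams.capture(n); np.savez(n+"7.npz",**c); W=world(c);hsv=cv2.cvtColor(c["img"],cv2.COLOR_RGB2HSV)
    b=0 if n=="top" else 2
    a=c["img"][237:357,310:470] if n=="top" else c["img"][185:265,190:298]
    cv2.imwrite(f"pics/{n}7.png",cv2.resize(a[:,:,::-1],(400,300),interpolation=2))
    fr=frame(W[...,:2],np.array(D[n]),102.9)
    near=np.hypot(fr[...,0],fr[...,1])<70
    m=near&(W[...,2]>58+b)&(W[...,2]<101+b)&(hsv[...,2]<70); p=fr[m]
    print(n,m.sum(),np.percentile(p,[0,2,50,98,100],axis=0).tolist(), cv2.minEnclosingCircle(p.astype(np.float32)) if len(p) else 0)
    m=near&(W[...,2]>26+b)&(W[...,2]<75)&(hsv[...,2]>60)&(hsv[...,1]<190); print(n,"pale",m.sum(),np.percentile(fr[m],[1,99],axis=0).tolist())
cv2.imwrite("pics/b7.png",np.hstack([cv2.imread(f"pics/{n}7.png") for n in("top","scene")]))
```

```text
[ 461.8 -136.9  126.1]
scene 321 [[-30.00628344975828, -26.95042432219882], [-28.75522221695082, -21.894479287639058], [-13.347379481379868, 15.056550242704448], [15.73246857926779, 29.213865131275004], [23.785494004115243, 31.650336130283048]] ((-2.504082202911377, 1.4508028030395508), 30.217363357543945)
scene pale 451 [[-49.57067098267271, -24.33048716411551], [46.79934657854083, 28.61369396854387]]
top 131 [[12.252505729649327, -24.937307654024522], [13.231875085949639, -22.446709412582305], [21.689848131876964, -3.7697794178711237], [29.902548683617027, 23.22970599081783], [30.00702427112883, 26.588855434288263]] ((14.788702011108398, 0.8257741928100586), 25.764087677001953)
top pale 372 [[11.499103874341602, -27.140077766909044], [49.77226348622832, 27.920713009563254]]
```

View pics/b7.png

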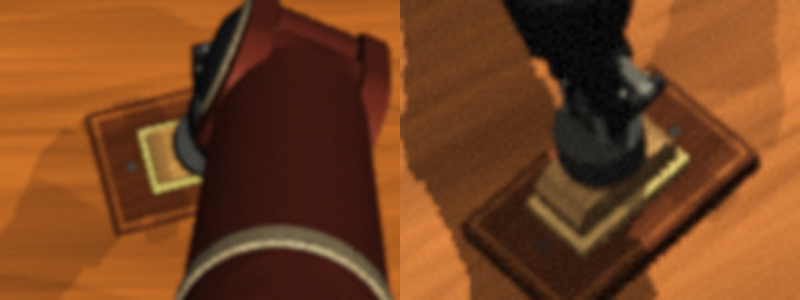

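The scene half shows the weight centred over the block (600,150), and the extents (±30 mm) confirm it. Lowering.

>>> play_rows --pt "0 0 -0.002 0 0 0" --pt "0 0 -0.004 0 0 0" --pt "0 0 -0.006 0 0 0" --pt "0 0 -0.008 0 0 0" --pt "0 0 -0.009 0 0 0" --pt "0 0 -0.01 0 0 0" --pt "0 0 -0.011 0 0 0" --pt "0 0 -0.0115 0 0 0" --pt "0 0 -0.0115 0 0 0" --pt "0 0 -0.0115 0 0 0"

```text
t: 38.4
eef_pos: [461.7, -136.9, 120.3]
orientation: [-1.959, -2.456, -0.0]
wrist_force: [-0.8, 0.3, -5.4]
gripper_width: 0.275
finger_force: 78.8
```

>>> play_rows --pt "0 0 -0.0003 0 0 0" --pt "0 0 -0.0006 0 0 0" --pt "0 0 -0.0008 0 0 0" --pt "0 0 -0.001 0 0 0" --pt "0 0 -0.001 0 0 0" --pt "0 0 -0.001 0 0 0" --pt "0 0 -0.001 0 0 0" --pt "0 0 -0.001 0 0 0" --pt "0 0 -0.001 0 0 0" --pt "0 0 -0.001 0 0 0"

```text
t: 39.65
eef_pos: [461.7, -136.9, 120.3]
orientation: [1.959, 2.456, 0.0]
wrist_force: [-3.3, 0.9, 5.3]
gripper_width: 0.276
finger_force: 79.9
```

>>> play_rows --pt "0 0 0 0 0 0" --pt "0 0 0 0 0 0" --pt "0 0 0 0 0 0" --pt "0 0 0 0 0 0" --pt "0 0 0 0 0 0" --pt "0 0 0 0 0 0" --pt "0 0 0.01 0 0 0" --pt "0 0 0.03 0 0 0" --pt "0 0 0.07 0 0 0" --pt "0 0 0.12 0 0 0" --jaw 0.2

```text
t: 40.9
eef_pos: [461.5, -136.8, 180.8]
orientation: [-1.959, -2.455, 0.0]
wrist_force: [-0.6, -0.3, 0.6]
gripper_width: 0.599
finger_force: 0.0
```

>>> play_rows --pt "0.01 0.03 0.05 0 0 0" --pt "0.04 0.08 0.06 0 0 0.1" --pt "0.08 0.16 0.06 0 0 0.2" --pt "0.12 0.25 0.06 0 0 0.3" --pt "0.17 0.35 0.06 0 0 0.4" --pt "0.22 0.45 0.06 0 0 0.5" --pt "0.27 0.55 0.06 0 0 0.6" --pt "0.32 0.64 0.06 0 0 0.7" --pt "0.36 0.7 0.06 0 0 0.8" --pt "0.379 0.728 0.04 0 0 0.8"

```text
t: 42.15
eef_pos: [652.0, 229.6, 200.5]
orientation: [1.102, 2.941, 0.004]
wrist_force: [0.5, -0.5, 0.4]
gripper_width: 0.597
finger_force: 0.0
```

Run:
```python
from h import *
from rig import readout,cams
np.set_printoptions(suppress=True,precision=1)
s=readout.sense(); print(np.round(s["eef_pos"],1),np.round(s["qpos"],2))
D={"scene":(462.9,-135.9),"top":(461.6,-138.6)}
for n in D:
    c=cams.capture(n); np.savez(n+"8.npz",**c); W=world(c);hsv=cv2.cvtColor(c["img"],cv2.COLOR_RGB2HSV)
    b=0 if n=="top" else 2
    fr=frame(W[...,:2],np.array(D[n]),102.9); near=np.hypot(fr[...,0],fr[...,1])<70
    for nm,m in(("knob",near&(W[...,2]>117+b)&(W[...,2]<140)),("body",near&(W[...,2]>85)&(W[...,2]<140)),("pale",near&(W[...,2]>27)&(W[...,2]<75)&(hsv[...,2]>60)),("block",near&(W[...,2]>55)&(W[...,2]<75)&(hsv[...,2]>60))):
        p=fr[m].astype(np.float32); print(n,nm,m.sum(),cv2.minAreaRect(p),np.median(W[m][:,2]))
```

```text
[652.  229.6 200.5] [-0.4  0.7  0.1  1.4 -0.   1.1  0.5]
scene knob 84 ((0.4104795455932617, -1.6996536254882812), (24.087947845458984, 25.822505950927734), 28.123321533203125) 125.31918383732568
scene body 440 ((-0.9170694351196289, 2.4970054626464844), (58.815826416015625, 59.561058044433594), 29.981706619262695) 94.94510813558098
scene pale 464 ((-2.5841217041015625, 2.6407394409179688), (94.25205993652344, 104.65209197998047), 83.3567886352539) 41.75956727365174
scene block 141 ((1.0375213623046875, 0.9240970611572266), (84.5167007446289, 47.61065673828125), 3.347337484359741) 58.902257540483944
top knob 133 ((0.8679256439208984, 0.8259515762329102), (23.58812713623047, 23.889484405517578), 10.4695463180542) 125.04871454963248
top body 671 ((0.8735160827636719, 0.22670745849609375), (57.856876373291016, 57.560585021972656), 14.946480751037598) 93.38558820698636
top pale 539 ((-0.18596267700195312, -0.22164344787597656), (100.66473388671875, 56.94823455810547), 0.14953970909118652) 50.78056574615161
top block 179 ((0.68170166015625, -3.189950942993164), (79.590087890625, 50.90946578979492), 0.8302914500236511) 58.646763502450725
```

>>> play_rows --pt "0 0 -0.03 0 0 0" --pt "0 0 -0.08 0 0 0" --pt "0 0 -0.14 0 0 0" --pt "0 0 -0.19 0 0 0" --pt "0 0 -0.23 0 0 0" --pt "0 0 -0.26 0 0 0" --pt "0 0 -0.28 0 0 0" --pt "0 0 -0.295 0 0 0" --pt "0 0 -0.3 0 0 0" --pt "0 0 -0.3 0 0 0"

```text
t: 43.5
eef_pos: [651.4, 227.3, 50.1]
orientation: [1.104, 2.941, 0.001]
wrist_force: [-0.4, 0.1, -0.1]
gripper_width: 0.597
finger_force: 0.0
```

>>> play_rows --pt "0 0 0 0 0 0" --pt "0 0 0 0 0 0" --pt "0 0 0 0 0 0" --pt "0 0 0 0 0 0" --pt "0 0 0 0 0 0" --pt "0 0 0 0 0 0" --pt "0 0 0 0 0 0" --pt "0 0 0 0 0 0" --pt "0 0 0 0 0 0" --pt "0 0 0 0 0 0" --jaw -0.9 --grip_force 60

```text
t: 44.75
eef_pos: [651.6, 227.4, 50.4]
orientation: [1.104, 2.94, 0.001]
wrist_force: [-0.3, -0.2, 5.3]
gripper_width: 0.206
finger_force: 58.6
```

>>> play_rows --pt "0 0 0.005 0 0 0" --pt "0 0 0.015 0 0 0" --pt "0 0 0.03 0 0 0" --pt "0 0 0.05 0 0 0" --pt "0 0 0.08 0 0 0" --pt "0 0 0.11 0 0 0" --pt "0 0 0.13 0 0 0" --pt "0 0 0.14 0 0 0" --pt "0 0 0.14 0 0 0" --pt "0 0 0.14 0 0 0"

```text
t: 46.0
eef_pos: [650.7, 227.0, 119.0]
orientation: [-1.104, -2.94, 0.002]
wrist_force: [0.2, -0.6, -4.5]
gripper_width: 0.211
finger_force: 58.6
```

>>> play_rows --pt "-0.01 -0.005 0 0 0 0" --pt "-0.03 -0.015 0 0 0 0" --pt "-0.08 -0.041 0 0 0 0" --pt "-0.14 -0.072 0 0 0 0" --pt "-0.2 -0.102 0 0 0 0" --pt "-0.26 -0.133 0 0 0 0" --pt "-0.32 -0.164 0 0 0 0" --pt "-0.37 -0.19 0 0 0 0" --pt "-0.41 -0.21 0 0 0 0" --pt "-0.424 -0.217 0 0 0 0"

```text
t: 47.25
eef_pos: [437.5, 117.7, 120.2]
orientation: [-1.105, -2.94, 0.001]
wrist_force: [0.3, -0.2, -4.3]
gripper_width: 0.206
finger_force: 58.9
```

>>> play_rows --pt "0 0 -0.01 0 0 0" --pt "0 0 -0.02 0 0 0" --pt "0 0 -0.03 0 0 0" --pt "0 0 -0.045 0 0 0" --pt "0 0 -0.06 0 0 0" --pt "0 0 -0.075 0 0 0" --pt "0 0 -0.085 0 0 0" --pt "0 0 -0.09 0 0 0" --pt "0 0 -0.09 0 0 0" --pt "0 0 -0.09 0 0 0"

```text
t: 48.5
eef_pos: [439.4, 118.7, 74.9]
orientation: [1.104, 2.941, 0.0]
wrist_force: [0.3, -0.5, -3.5]
gripper_width: 0.212
finger_force: 58.9
```

Run:
```python
from h import *
from rig import readout,cams
np.set_printoptions(suppress=True,precision=1)
s=readout.sense(); print(np.round(s["eef_pos"],1))
for n in("top","scene"):
    b=0 if n=="top" else 2
    c=load(n+"0.npz");W=world(c);hsv=cv2.cvtColor(c["img"],cv2.COLOR_RGB2HSV)
    m=(np.hypot(W[...,0]-440,W[...,1]-118)<40)&(hsv[...,2]>150); v,u=np.nonzero(m); q=plane(c,np.c_[u,v],18+b)
    print(n,"patch",m.sum(),q.mean(0),cv2.minEnclosingCircle(q.astype(np.float32))); p0=q.mean(0)
    c=cams.capture(n); W=world(c);hsv=cv2.cvtColor(c["img"],cv2.COLOR_RGB2HSV)
    a=c["img"][250:370,193:353] if n=="top" else c["img"][125:245,245:405]
    cv2.imwrite(f"pics/{n}9.png",cv2.resize(a[:,:,::-1],(400,300),interpolation=2))
    fr=W[...,:2]-p0
    m=(np.hypot(fr[...,0],fr[...,1])<40)&(W[...,2]>25+b)&(W[...,2]<50+b)&(hsv[...,2]<70); p=fr[m]
    print(n,"body",m.sum(),np.percentile(p,[0,2,98,100],axis=0).tolist() if len(p) else 0, np.percentile(W[m][:,2],[2,98]) if len(p) else 0)
    # circle fit r=25 to lower hull
    if len(p)>20:
        from scipy.optimize import least_squares
        h=cv2.convexHull(p.astype(np.float32))[:,0]
        print("hull",h.tolist())
cv2.imwrite("pics/b9.png",np.hstack([cv2.imread(f"pics/{n}9.png") for n in("top","scene")]))
```

```text
[439.4 118.7  74.9]
top patch 144 [438.5 118.9] ((438.58392333984375, 119.17943572998047), 14.77233600616455)
top body 5 [[-4.78955891510833, -26.251049270738434], [-4.6501597102760135, -26.24640546792318], [2.1321724359009226, -25.005505603966185], [2.3086971748961673, -24.964828528326564]] [32.  48.8]
scene patch 90 [439.2 119.8] ((439.0069274902344, 119.8781509399414), 16.003976821899414)
scene body 173 [[-16.361844787124255, -24.19277998939927], [-14.429330569096255, -23.766237910244957], [26.624616650588987, 18.564754404300583], [27.3602842584491, 24.54264035343556]] [28.1 51.8]
hull [[27.36028480529785, 3.5285096168518066], [22.347787857055664, 13.339648246765137], [18.157466888427734, 16.490135192871094], [5.9766669273376465, 24.542640686035156], [-16.361845016479492, -14.49848747253418], [-15.70736312866211, -18.303434371948242], [-11.437057495117188, -20.926145553588867], [-2.6595044136047363, -23.8056583404541], [-2.5152711868286133, -23.843568801879883], [7.512684345245361, -24.192779541015625], [14.088423728942871, -22.333133697509766], [17.27903175354004, -21.281435012817383], [25.829633712768555, -14.4292573928833], [26.495040893554688, -8.559640884399414], [27.108579635620117, -2.6904096603393555]]
```

View pics/b9.png

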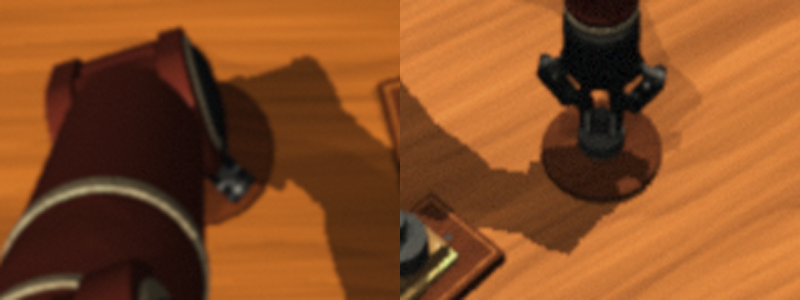

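The scene half shows the small weight upright just above the lid, near centre (600,140); a ~1 mm trim is applied while lowering.

>>> play_rows --pt "-0.001 0.0007 -0.002 0 0 0" --pt "-0.002 0.0014 -0.004 0 0 0" --pt "-0.002 0.0014 -0.007 0 0 0" --pt "-0.002 0.0014 -0.01 0 0 0" --pt "-0.002 0.0014 -0.011 0 0 0" --pt "-0.002 0.0014 -0.012 0 0 0" --pt "-0.002 0.0014 -0.0128 0 0 0" --pt "-0.002 0.0014 -0.0134 0 0 0" --pt "-0.002 0.0014 -0.0134 0 0 0" --pt "-0.002 0.0014 -0.0134 0 0 0"

```text
t: 49.85
eef_pos: [438.2, 119.3, 68.3]
orientation: [1.105, 2.941, 0.0]
wrist_force: [-1.2, -0.2, 2.2]
gripper_width: 0.21
finger_force: 59.2
```

Contact (force rose from -4 to +2 N). Release and retreat.

>>> play_rows --pt "0 0 -0.0003 0 0 0" --pt "0 0 -0.0005 0 0 0" --pt "0 0 -0.0005 0 0 0" --pt "0 0 -0.0005 0 0 0" --pt "0 0 -0.0005 0 0 0" --pt "0 0 -0.0005 0 0 0" --pt "0 0 0.01 0 0 0" --pt "0 0 0.03 0 0 0" --pt "0 0 0.07 0 0 0" --pt "0 0 0.12 0 0 0" --jaw 0.1

```text
t: 51.1
eef_pos: [438.0, 119.3, 129.0]
orientation: [-1.104, -2.941, 0.0]
wrist_force: [0.4, -0.3, -0.8]
gripper_width: 0.551
finger_force: 0.0
```

>>> play_rows --pt "0 0 0.05 0 0 0" --pt "0 0.02 0.1 0 0 0" --pt "0.02 0.06 0.15 0 0 0" --pt "0.03 0.12 0.18 0 0 0" --pt "0.04 0.2 0.2 0 0 0" --pt "0.04 0.28 0.2 0 0 0" --pt "0.04 0.36 0.2 0 0 0" --pt "0.04 0.44 0.2 0 0 0" --pt "0.04 0.5 0.2 0 0 0" --pt "0.04 0.52 0.2 0 0 0"

```text
t: 52.35
eef_pos: [457.1, 381.3, 228.4]
orientation: [-1.099, -2.942, -0.001]
wrist_force: [-0.0, 0.1, -0.8]
gripper_width: 0.554
finger_force: 0.0
```

Run:
```python
from h import *
from rig import readout,cams
np.set_printoptions(suppress=True,precision=1)
s=readout.sense(); print(np.round(s["eef_pos"],1))
for n,p0 in(("top",(438.5,118.9)),("scene",(439.2,119.8))):
    b=0 if n=="top" else 2
    c=cams.capture(n); W=world(c);hsv=cv2.cvtColor(c["img"],cv2.COLOR_RGB2HSV)
    fr=W[...,:2]-p0; near=np.hypot(fr[...,0],fr[...,1])<40
    for nm,m in(("body",near&(W[...,2]>30+b)&(W[...,2]<90)),("knob",near&(W[...,2]>64+b)&(W[...,2]<90))):
        p=fr[m].astype(np.float32); print(n,nm,m.sum(),cv2.minEnclosingCircle(p),np.median(W[m][:,2]))
    if n=="scene": cv2.imwrite("pics/fin.png",c["img"][:,:,::-1])
```

```text
[457.1 381.3 228.4]
top body 428 ((0.26104897260665894, -1.0387074947357178), 24.742216110229492) 41.11126754535834
top knob 73 ((0.3976077139377594, -0.8379806280136108), 10.00464916229248) 70.74709214656555
scene body 276 ((-0.11500299721956253, -1.7486474514007568), 27.249547958374023) 42.95415579245652
scene knob 43 ((-1.634337067604065, -0.20900654792785645), 11.719581604003906) 71.87990253274593
```

View pics/fin.png

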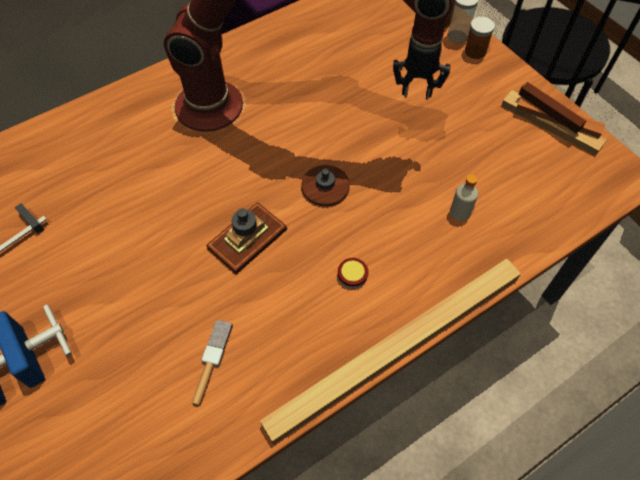

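The picture shows the stack on the drawer front at (245,230) and the small weight on the lid at (325,180). The tin, bottle and brush are where they were, and the gripper is clear. The small weight is within about 1 mm of centre, so I'm handing in.

```bash
python3 -c "
from rig import job
print(job.finish_job())"
```

```text
the job is handed in; nothing more can be done
None
```

The job is done and handed in at about 52 s: the caul, spreader block and big weight are stacked on the drawer-front patch and the small weight stands on the lid patch. By the cameras each is centred to about 1–2 mm, and the wax tin, glue bottle and brush were not touched.

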